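# Crank the camera rail to the red clip

## Task

For the next scan shot, turn the handwheel of the camera rail by its crank handle until the yellow pointer of the camera carriage lines up with the white line on the red clip (to about 3 mm), then let go. Move the carriage only with the wheel, do not push it or the camera directly, and leave the mug, the multimeter and the tape roll where they are.

Things in the scene. Friction and masses are not known exactly. Their poses are not given: they have to be found in the camera images.
- rail: Camera rail, fixed on the table: dark base plate, x -75 to +55, y -180 to +180 mm, 10 mm thick. Origin on the table; y runs along the rail to the handwheel end, x from the scale edge to the back, z up. End block at y -168 (46 mm high); grey gearbox 74 x 64 mm at x 12, y 135, 80 mm high, the handwheel flat on top; rods and brass lead screw between; white scale with ticks every 10 mm in front.
- wheel_center (a point): On the vertical axis of the handwheel, level with its rim's top, 100 mm above the table; does not turn. Aluminium disc, 100 mm diameter, 10 mm thick, hub cap 4 mm over the rim. One turn moves the carriage 20 mm: counter-clockwise from above brings it towards the wheel (+y of the rail), clockwise sends it away. Stays where it is left; needs about 1.5 to 2 N at the handle, no play.
- handle_mid (a point): Middle of the crank handle's grip, 127 mm above the table: an upright black barrel, 22 mm diameter, from 103 to 146 mm above the table, standing on the wheel 38 mm off its axis. It spins freely on its upright pin, so a gripper that holds it need not turn as it goes round.
- carriage: Sliding carriage: aluminium block 78 x 60 x 26 mm with a black camera (36 x 64 x 40 mm, lens to the back) on it; top 86 mm above the table, 88 mm at the red button. Origin under the block's middle, 16 mm above the table, axes as the rail's. The screw drives it along the rail's y axis, 64 mm either side of rail y = -40 mm.
- pointer_tip (a point): Tip of the carriage's yellow pointer, a bar 3 mm wide that reaches forward (towards the robot, -x of the rail) from the carriage's middle over the scale, 20 mm above the table. It passes over the clips.
- red_clip: Red marker clip fixed on the front edge of the rail's base: 22 (x) x 12 (y) x 5 mm, a white line 2 mm wide along x through its middle. Origin under its middle, on the white line, 10 mm above the table; axes as the rail's (y along the travel). It lies on either side of the pointer, 15 to 57 mm away.
- blue_clip: The same clip in blue, on the other side of the pointer from the red one; not the one wanted.
- mug: White mug with a dark band, 92 x 127 x 95 mm, standing on the table to the right. Origin under its middle.
- multimeter: Yellow and black multimeter, 138 x 72 x 44 mm, lying on the table to the far right. Origin under its middle.
- tape_roll: Roll of beige tape, 96 mm diameter, 25 mm high, lying behind the rail. Origin under its middle.

How it is judged (in metres and radians):
At the end, for the whole second after the job is handed in: The pointer's tip lies within 3 mm of the red clip's white line, measured along the rail, and the carriage is at rest (y of pointer_tip in the frame of red_clip between -0.003 and 0.003 m and linear speed of carriage below 0.002 m/s); the robot touches nothing.
It fails at once if the carriage or its camera is pushed directly, with more than 3 N (contact force between any of the arm, the fingers and carriage above 3 N).
It fails at once if the mug, the multimeter or the tape roll is shifted by more than 30 mm (distance of any of mug, multimeter, tape_roll from where it was at the start of the episode above 0.03 m).
It also fails if it takes over 51 s, if anything falls off the work surface, if the arm or the gripper's body presses on something with over 40 N, if the wrist force passes 120 N, or if a joint passes its speed limit or range.

## Robot

A 6-joint arm with a two-finger parallel gripper is mounted at the origin on a cart in front of the work surface, level with it; the furniture and walls round the work are solid. World frame = base frame: x ahead of the robot, y to its left, z up, the work surface at z = 0. Lengths are in mm, angles in rad, forces in N, time in s.
With the tool pointing down it reaches from about 275 to 750 mm from the base axis. Payload 10.2 kg.
Tool frame: the origin (TCP) lies between the finger pads; the fingertips stand 17 mm ahead of it and the grasp point (between the pads) lies 2 mm behind it; z points along the fingers, y is the line along which they close (so a half turn about z gives the same grasp; the last joint's range is limited). The gripper opens to 85 mm and grips with 20 to 120 N. Pads are 22 mm wide; open, the fingers measure 114 mm over their backs; the gripper's body (76 mm by 85 mm) begins 54 mm behind the grasp point. The pads swing forward as they close: fully open they stand 13 mm farther back than shut.
Start: joints at [0.89, 0.313, 1.498, -0, 1.331, -0.223], TCP at [232.05, 470.939, 248.294] pointing down, gripper open.
Joint ranges: [-2.94, 2.94], [-0.97, 2.17], [0.19, 2.56], [-1.23, 4.37], [0.02, 3.11], [-2.88, 2.88]. Speed limits (rad/s): [2.39, 2.39, 3.01, 3.14, 3.14, 3.14].

## Interface

Orientations are given as a unit quaternion [w, x, y, z].
In Python, from rig import * gives the robot as it stands.
- The arm moves only by the tool step_arm, never from a script. Its argument "commands" is text: rows parted by semicolons, each of 7 numbers parted by spaces: the opening, from 0 (shut) to 1 (fully open), then the shift along the tool's x, y, z in cm, then the turn, a rotation vector about the tool's x, y, z in rad. In form: hand x y z rx ry rz; .... A call has 1 to 20 rows; each row is the pose to reach, as a shift and turn from the pose commanded when the call began, along the tool's axes at that moment; what a row does not reach only later rows make up. A row lasts 1/12 s, in which the tool goes at most 41.7 mm and 7.16 degrees, less where a joint would pass 70% of its speed; a pose out of reach is approached as far as the arm can. A call with a gripper value outside its range is refused whole. The fingers move at their own pace and stop on an object; "newtons" is the grip in N (left out, the last holds). Time passes only in rows, so rows that repeat a pose let the fingers close. It gives the time, the measured TCP pose, the force, the opening and the grip force at its end, in the units of the state.
- sense(): the state, without advancing time (a new reading comes with each control period).
- capture(name): name is "scene" or "top" or "wrist"; returns the picture (400x640x3 uint8, red, green, blue); there is no depth.
- camera_model(name): a dict with "mtx" (3x3 intrinsics, pixels), "k1" (the pictures are not rectified: a ray, as slopes to the right and down, at radius r is drawn at 1 + k1 r^2 times it, then the intrinsics apply), "eye" and "rotation" of the camera in the world. Camera axes: x right, y down, z forward; pixel columns grow to the right and rows downward; lengths in mm; the calibration is good to about 2 mm. A picture is of the moment at which its call begins: read the wrist's pose just before it. camera_model takes no time and is no camera call; for the wrist camera it gives the pose at the moment of the call.
- finish_job(): hands the job in; it is judged then, once.
Trained networks look in the newest picture that a camera, given by its name, has taken for a name from the list of things; names that differ only in an ending like _2 or _b are one class to them, and where a whole thing is asked for, a point or a joint stands for the part that bears it (a point fixed in the world has none). Each returns a list of dicts, best first, with "score" (0 to 1); they miss things now and then, are a little off and sometimes report something else, mostly with a low value. They report only what shows in the picture. A call takes as long as a camera call.
- search_frame(camera, label): "rect" ([centre column, centre row, width, height] in pixels, round what is visible of it).
- trace(camera, label): "mask" (400x640 bool, what is visible of it) and "rect" ([centre column, centre row, width, height] in pixels, round what is visible of it).
- spot_point(camera, label): "xy" ([column, row] in pixels: a listed point, or the origin of a listed thing).
The state is a dict: "time_s": time; "joints": joint angles; "dq": joint speeds; "tau": joint torques, N m; "eef_pos": TCP position; "ee_rot": TCP orientation; "force": force on the tool from outside, world axes, zero at the start; "wrist_torque": the same for the moment, N m; "grip_width": opening from 0.0 (shut) to 1.0 (fully open); "grip_force": force on a finger pad.
Only numpy, scipy, OpenCV 4.12 (cv2) and the standard library are available. Lean on these libraries where they do the work, as an engineer would, in place of code of your own. Each camera call takes 0.05 s, during which the arm holds its last target. There are 200 camera calls.

## Working session

There is one attempt and no reset: what is moved stays moved. The work goes in short steps, Python scripts to look and compute and a tool call to move; the robot and the scene stay as the last step left them, time stands still between calls to the robot, and variables do not carry over. Pictures are saved under pics/ and viewed, at most 10 in all, crops included, and the job is handed in when it is done.

Besides the shell and the picture viewer there is one more tool, called after "Request:" as name(argument=value, ...) on one line, values as JSON. step_arm: Moves the arm, as the interface text tells. Its arguments: {"type":"object","properties":{"commands":{"type":"string"},"newtons":{"type":"number"}},"required":["commands"]}

```bash
mkdir -p pics
cat > h.py <<'E'
from rig import *
import numpy as np, cv2
def ray(cam,uv):
    m=camera_model(cam) if isinstance(cam,str) else cam
    K=np.array(m["mtx"]);k=m["k1"]
    d=np.linalg.solve(K,np.array([uv[0],uv[1],1.]))[:2]
    s=d.copy()
    for _ in range(20): s=d/(1+k*(s@s))
    return np.array(m["eye"]),np.array(m["rotation"])@np.array([s[0],s[1],1])
def at(cam,uv,z):
    e,r=ray(cam,uv); return e+r*(z-e[2])/r[2]
E
python3 - <<'E'
from h import *
for c in("top","scene"):
    im=capture(c); cv2.imwrite(f"pics/{c}0.png",im[:,:,::-1])
    m=camera_model(c);print(c,m["eye"],m["rotation"])
    for l,z in(("wheel_center",100),("handle_mid",127),("pointer_tip",20),("red_clip",10),("blue_clip",10),("rail",0)):
        for r in spot_point(c,l)[:2]: print(l,r["xy"],round(r["score"],2),at(c,r["xy"],z).round(1))
s=sense();print(s["time_s"],s["ee_rot"],s["eef_pos"])
E
```

```text
top [ 318.09821452 -142.23821427 1596.87448208] [-0.04597132  0.70930745 -0.70064222  0.06220981]Traceback (most recent call last):
  File "<stdin>", line 6, in <module>
  File "h.py", line 11, in at
    e,r=ray(cam,uv); return e+r*(z-e[2])/r[2]
        ~~~^^^^^^^^
  File "h.py", line 9, in ray
    return np.array(m["eye"]),np.array(m["rotation"])@np.array([s[0],s[1],1])
                              ~~~~~~~~~~~~~~~~~~~~~~~^~~~~~~~~~~~~~~~~~~~~~~~
ValueError: matmul: Input operand 1 has a mismatch in its core dimension 0, with gufunc signature (n?,k),(k,m?)->(n?,m?) (size 3 is different from 4)
```

```bash
sed -i 's/np.array(m\["rotation"\])@/rot(m["rotation"])@/; s/^def ray/from scipy.spatial.transform import Rotation as R\ndef rot(q): return R.from_quat([q[1],q[2],q[3],q[0]]).as_matrix()\ndef ray/' h.py
python3 - <<'E'
from h import *
for c in("top","scene"):
    im=capture(c); cv2.imwrite(f"pics/{c}0.png",im[:,:,::-1])
    m=camera_model(c);print(c,m["eye"],m["rotation"])
    for l,z in(("wheel_center",100),("handle_mid",127),("pointer_tip",20),("red_clip",10),("blue_clip",10),("rail",0)):
        for r in spot_point(c,l)[:2]: print(l,r["xy"],round(r["score"],2),at(c,r["xy"],z).round(1))
s=sense();print(s["time_s"],s["ee_rot"],s["eef_pos"],rot(s["ee_rot"]).round(3))
E
```

```text
top [ 318.09821452 -142.23821427 1596.87448208] [-0.04597132  0.70930745 -0.70064222  0.06220981]
wheel_center [194.5, 186.3] 0.69 [583.  224.4 100. ]
handle_mid [178.3, 183.2] 0.41 [587.3 268.9 127. ]
pointer_tip [246.1, 221.7] 0.67 [483.2  69.5  20. ]
red_clip [235.4, 224.7] 0.6 [473.9 105.5  10. ]
blue_clip [257.1, 226.7] 0.57 [468.4  34.4  10. ]
rail [239.8, 204.3] 0.71 [542.5  94.9   0. ]
rail [219.1, 152.9] 0.44 [715.6 171.5   0. ]
scene [   52.2910331  -1037.37440046   905.80989233] [-0.41694157  0.87344648 -0.2237898   0.11475673]
wheel_center [277.8, 139.7] 0.84 [579.4 218.4 100. ]
wheel_center [268.0, 127.5] 0.56 [583.9 319.5 100. ]
handle_mid [270.6, 130.0] 0.64 [567.1 252.3 127. ]
red_clip [266.3, 182.0] 0.38 [480.7 111.1  10. ]
blue_clip [300.9, 275.5] 0.71 [ 392.  -335.3   10. ]
blue_clip [270.2, 198.5] 0.6 [455.   18.1  10. ]
rail [283.4, 178.8] 0.67 [548.1 112.8   0. ]
0.8 [2.09387719e-05 2.26901723e-01 9.73917659e-01 2.00571097e-05] [232.06995258 470.94128864 248.31272863] [[-0.897  0.442  0.   ]
 [ 0.442  0.897  0.   ]
 [-0.     0.    -1.   ]]
```

View pics/top0.png

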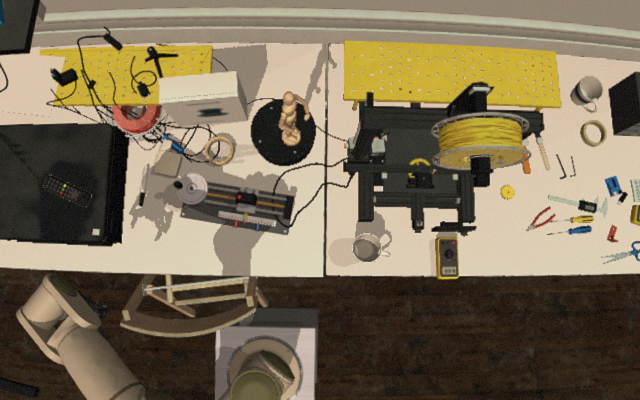

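View pics/scene0.png

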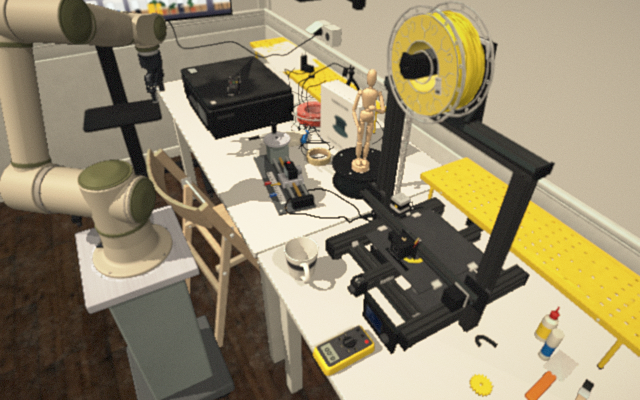

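The top view shows the rail around (235,205), with the wheel at (193,187), the handle at about (178,183) and the clips at (222,215) and (257,225). The black box to the left of the rail is tall, so I'll go over it high and look from close by.

Request:
step_arm(commands="1 0 0 -4 0 0 0; 1 0 0 -8 0 0 0; 1 -4 -1.3 -10 0 0 0; 1 -8 -2.6 -10 0 0 0; 1 -12 -4 -10 0 0 0; 1 -16 -5.2 -10 0 0 0; 1 -20 -6.5 -10 0 0 0; 1 -24 -7.9 -10 0 0 0; 1 -28 -9.2 -10 0 0 0; 1 -32 -10.5 -10 0 0 0; 1 -36 -11.8 -10 0 0 0; 1 -39 -12.8 -10 0 0 0; 1 -41 -13.4 -10 0 0 0; 1 -41 -13.4 -10 0 0 0; 1 -41 -13.4 -10 0 0 0; 1 -41 -13.4 -10 0 0 0; 1 -41 -13.4 -10 0 0 0; 1 -41 -13.4 -10 0 0 0", newtons=30)

```text
time_s: 2.3
eef_pos: [540.0, 170.4, 348.7]
ee_rot: [0.0, 0.226, 0.974, 0.0]
force: [0.9, -0.8, 0.2]
grip_width: 0.999
grip_force: 0.0
```

```bash
cat > look.py <<'E'
from h import *
import sys
s=sense();print(s["time_s"],s["eef_pos"].round(1) if hasattr(s["eef_pos"],"round") else s["eef_pos"])
m=camera_model("wrist");im=capture("wrist"); cv2.imwrite(f"pics/{sys.argv[1]}.png",im[:,:,::-1])
for l,z in(("wheel_center",100),("handle_mid",127),("pointer_tip",20),("red_clip",10),("blue_clip",10),("rail",0)):
    for r in spot_point("wrist",l)[:2]: print(l,r["xy"],round(r["score"],2),at(m,r["xy"],z).round(1))
E
python3 look.py w1
```

```text
2.3 [540.  170.4 348.7]
wheel_center [386.5, 165.4] 0.64 [577.4 231.3 100. ]
handle_mid [429.5, 162.0] 0.77 [585.4 270.  127. ]
pointer_tip [232.9, 136.6] 0.91 [478.7  74.1  20. ]
pointer_tip [371.8, 253.5] 0.51 [710.5 167.7  20. ]
red_clip [254.0, 128.6] 0.57 [482.2 101.3  10. ]
blue_clip [201.5, 144.6] 0.47 [469.3  28.2  10. ]
rail [282.2, 171.5] 0.92 [551.1 105.2   0. ]
```

View pics/w1.png

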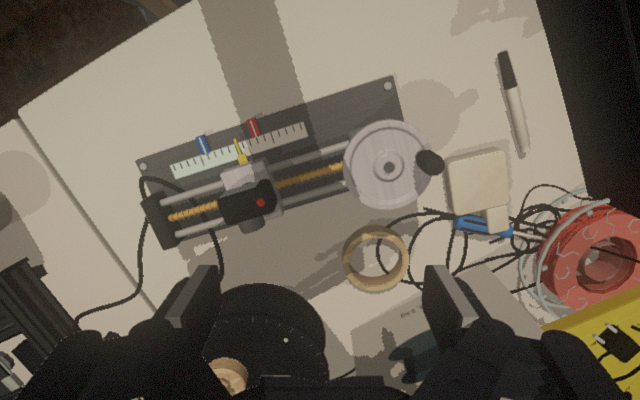

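The wrist view shows the wheel at (388,166), the handle at (430,162), the yellow pointer at about (238,145), the red clip at (253,128) and the blue clip at (203,144). Wheel to handle measures 39 mm against the given 38. Next I'll go above the handle.

Request:
step_arm(commands="0.7 0 3.5 0.5 0 0 0; 0.7 0.1 7 2 0 0 0; 0.7 0.3 9.5 5 0 0 0; 0.7 0.3 10.8 8 0 0 0; 0.7 0.3 10.8 10.5 0 0 0; 0.7 0.3 10.8 11.5 0 0 0; 0.7 0.3 10.8 11.5 0 0 0; 0.7 0.3 10.8 11.5 0 0 0; 0.7 0.3 10.8 11.5 0 0 0")

```text
time_s: 3.4
eef_pos: [586.3, 267.5, 235.7]
ee_rot: [0.002, 0.227, 0.974, 0.001]
force: [-0.3, -0.2, 1.2]
grip_width: 0.702
grip_force: 0.0
```

```bash
python3 look.py w2; python3 -c "
from h import *
print(camera_model('wrist')['eye'])"
```

```text
3.4 [586.3 267.5 235.7]
wheel_center [275.7, 200.7] 0.86 [579.1 231.9 100. ]
wheel_center [322.2, 198.3] 0.43 [593.4 265.4 100. ]
handle_mid [324.0, 198.7] 0.75 [586.1 270.3 127. ]
pointer_tip [99.5, 157.3] 0.59 [479.7  72.6  20. ]
red_clip [124.8, 144.9] 0.71 [480.4  97.7  10. ]
blue_clip [66.7, 161.8] 0.51 [466.2  30.6  10. ]
rail [170.2, 198.5] 0.9 [550.5 102.5   0. ]
[513.76127783 303.45018089 361.0739203 ]
```

View pics/w2.png

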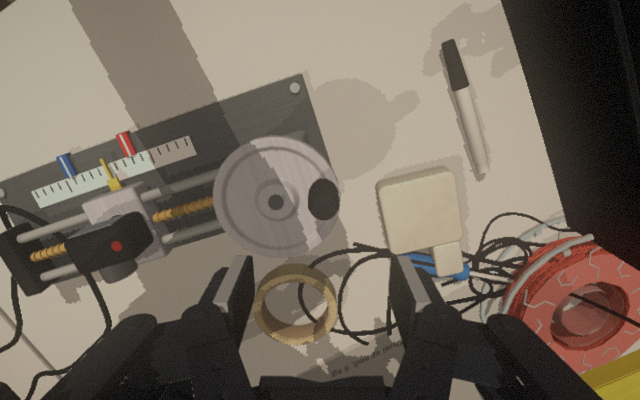

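The handle is at (586,270) and the wheel at (578.5,231.5), agreeing with the first view. In the picture the handle is at (324,198), the pointer tip at about (103,162) and the red clip at (126,144). I'll descend and grip.

Request:
step_arm(commands="0.7 0.1 0.2 3.5 0 0 0; 0.7 0.1 0.2 7 0 0 0; 0.7 0.1 0.2 9.5 0 0 0; 0.7 0.1 0.2 10.5 0 0 0; 0.7 0.1 0.2 10.5 0 0 0; 0.7 0.1 0.2 10.5 0 0 0; 0.15 0.1 0.2 10.5 0 0 0; 0.15 0.1 0.2 10.5 0 0 0; 0.15 0.1 0.2 10.5 0 0 0; 0.15 0.1 0.2 10.5 0 0 0; 0.15 0.1 0.2 10.5 0 0 0; 0.15 0.1 0.2 10.5 0 0 0; 0.15 0.1 0.2 10.5 0 0 0; 0.15 0.1 0.2 10.5 0 0 0", newtons=25)

```text
time_s: 4.92
eef_pos: [586.1, 269.6, 129.8]
ee_rot: [0.001, 0.227, 0.974, 0.0]
force: [-1.4, -3.0, 6.4]
grip_width: 0.25
grip_force: 26.0
```

Run:
```python
from h import *
s=sense();print(s["time_s"],s["eef_pos"],s["force"],s["grip_width"],s["grip_force"],rot(s["ee_rot"]).round(3))
c=np.array([-7.3,-37.3]);Rt=rot(s["ee_rot"])
def row(deg):
    a=np.radians(deg);M=np.array([[np.cos(a),-np.sin(a)],[np.sin(a),np.cos(a)]])
    d=c+M@(-c); return (Rt.T@np.r_[d,0])/10
print("; ".join("0.15 %.1f %.1f 0 0 0 0"%tuple(row(15*i)[:2]) for i in range(1,21)))
```

```text
4.9167 [586.13371008 269.61891411 129.8463399 ] [-1.44936032 -3.00445626  6.35176087] 0.24959653846411733 26.048974753830407 [[-0.897  0.442  0.002]
 [ 0.442  0.897 -0.   ]
 [-0.002  0.    -1.   ]]
0.15 0.9 -0.4 0 0 0 0; 0.15 1.7 -1.0 0 0 0 0; 0.15 2.3 -1.8 0 0 0 0; 0.15 2.7 -2.7 0 0 0 0; 0.15 2.8 -3.7 0 0 0 0; 0.15 2.7 -4.7 0 0 0 0; 0.15 2.3 -5.6 0 0 0 0; 0.15 1.7 -6.4 0 0 0 0; 0.15 0.9 -7.0 0 0 0 0; 0.15 -0.0 -7.3 0 0 0 0; 0.15 -1.0 -7.5 0 0 0 0; 0.15 -2.0 -7.3 0 0 0 0; 0.15 -2.9 -7.0 0 0 0 0; 0.15 -3.7 -6.3 0 0 0 0; 0.15 -4.3 -5.6 0 0 0 0; 0.15 -4.7 -4.6 0 0 0 0; 0.15 -4.8 -3.7 0 0 0 0; 0.15 -4.7 -2.7 0 0 0 0; 0.15 -4.3 -1.8 0 0 0 0; 0.15 -3.7 -1.0 0 0 0 0
```

Grip is on a 21 mm barrel with low force. I'll turn counter-clockwise half a turn and check.

Request:
step_arm(commands="0.15 0.9 -0.4 0 0 0 0; 0.15 1.7 -1.0 0 0 0 0; 0.15 2.3 -1.8 0 0 0 0; 0.15 2.7 -2.7 0 0 0 0; 0.15 2.8 -3.7 0 0 0 0; 0.15 2.7 -4.7 0 0 0 0; 0.15 2.3 -5.6 0 0 0 0; 0.15 1.7 -6.4 0 0 0 0; 0.15 0.9 -7.0 0 0 0 0; 0.15 0 -7.35 0 0 0 0; 0.15 -1 -7.5 0 0 0 0; 0.15 -2 -7.35 0 0 0 0; 0.15 -2 -7.35 0 0 0 0; 0.15 -2 -7.35 0 0 0 0; 0.15 -2 -7.35 0 0 0 0")

```text
time_s: 6.17
eef_pos: [572.2, 194.8, 129.8]
ee_rot: [0.002, 0.227, 0.974, 0.001]
force: [1.7, 0.1, 9.3]
grip_width: 0.247
grip_force: 26.4
```

```bash
python3 look.py w3
python3 - <<'E'
from h import *
s=sense();print(s["force"],rot(s["ee_rot"]).round(3))
for c in("top",):
    im=capture(c)
    for l,z in(("pointer_tip",20),("red_clip",10),("blue_clip",10),("rail",0)):
        for r in spot_point(c,l)[:1]: print(l,r["xy"],round(r["score"],2),at(c,r["xy"],z).round(1))
E
```

```text
6.1667 [572.2 194.8 129.8]
wheel_center [396.9, 233.9] 0.77 [579.7 232.3 100. ]
handle_mid [321.5, 282.9] 0.91 [572.8 195.  127. ]
pointer_tip [120.4, 154.0] 0.74 [481.1  85.8  20. ]
red_clip [146.1, 140.6] 0.79 [480.9 102.3  10. ]
blue_clip [142.4, 143.4] 0.66 [481.3  98.7  10. ]
rail [200.2, 217.5] 0.67 [549.5 100.8   0. ]
rail [56.6, 169.6] 0.34 [466.2  20.5   0. ]
[ 1.46112191 -0.92376499  7.52249916] [[-0.897  0.442  0.003]
 [ 0.442  0.897  0.   ]
 [-0.003  0.002 -1.   ]]
pointer_tip [244.3, 219.7] 0.67 [489.6  75.5  20. ]
red_clip [237.7, 226.9] 0.44 [466.8  97.7  10. ]
blue_clip [258.2, 226.7] 0.36 [468.5  30.8  10. ]
rail [240.2, 200.1] 0.57 [556.5  94.1   0. ]
```

View pics/w3.png

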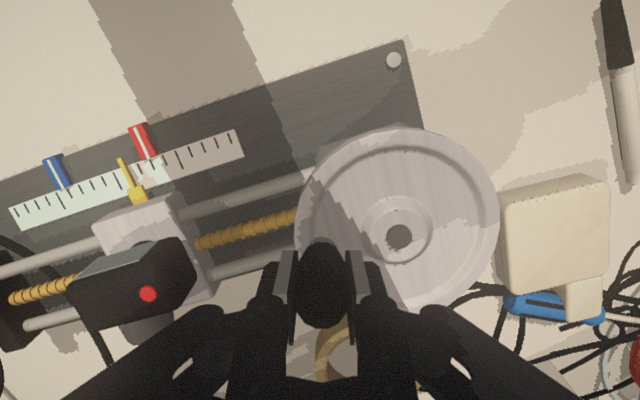

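The wheel turns well with low forces. In the picture the pointer tip is at about (119,157), the middle of the red clip at (142,140) and the middle of the blue clip at (56,171). I'll crop and enlarge it for a finer measurement.

```bash
cat > meas.py <<'E'
from h import *
import sys
# usage: pointer tip, pointer root, red far, red near, blue mid
m=camera_model("wrist")
P=[tuple(map(float,a.split(","))) for a in sys.argv[1:]]
tip=at(m,P[0],20);red=at(m,P[1],15);blue=at(m,P[2],15)
y=(red-blue)[:2];print(tip,red,blue,"clip gap",np.hypot(*y));y/=np.hypot(*y)
print("yaw dir",y,"to go along rail",(red-tip)[:2]@y)
E
python3 meas.py 119,157 142,140 56,171
python3 - <<'E'
import cv2
i=cv2.imread('pics/w3.png')[110:215,20:180]
cv2.imwrite('pics/c3.png',cv2.resize(i,None,fx=5,fy=5,interpolation=cv2.INTER_CUBIC))
E
```

```text
[482.24193138  83.68427558  20.        ] [479.4780917  102.50987244  15.        ] [468.70334006  31.59755692  15.        ] clip gap 71.72622787543001
yaw dir [0.15022053 0.98865251] to go along rail 18.19678821987347
```

View pics/c3.png

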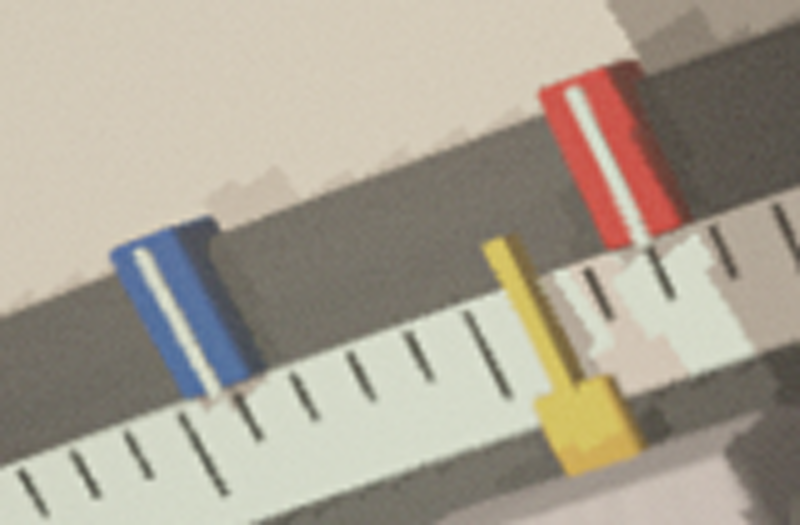

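The crop gives the tip at (119.2,158.6), the middle of the red line at (141.8,143.4) and the middle of the blue line at (55.2,174.4).

```bash
python3 meas.py 119.2,158.6 141.8,143.4 55.2,174.4
python3 - <<'E'
from h import *
s=sense();Rt=rot(s["ee_rot"])
c=np.array([7.3,37.3])
for n in range(1,25):
    a=np.radians(15*n);M=np.array([[np.cos(a),-np.sin(a)],[np.sin(a),np.cos(a)]])
    print(15*n,((Rt.T@np.r_[c-M@c,0])/10)[:2].round(2))
E
```

```text
[483.2289645   83.13857468  20.        ] [481.37783844 101.0134558   15.        ] [470.43793077  29.37017097  15.        ] clip gap 72.47373207814708
yaw dir [0.15094997 0.9885414 ] to go along rail 17.390632651221036
15 [-0.92  0.38]
30 [-1.7   0.99]
45 [-2.3   1.78]
60 [-2.68  2.7 ]
75 [-2.81  3.68]
90 [-2.67  4.66]
105 [-2.29  5.58]
120 [-1.68  6.36]
135 [-0.9   6.97]
150 [0.02 7.34]
165 [1.01 7.47]
180 [1.99 7.34]
195 [2.91 6.95]
210 [3.69 6.35]
225 [4.29 5.56]
240 [4.67 4.64]
255 [4.8  3.66]
270 [4.66 2.67]
285 [4.28 1.76]
300 [3.67 0.97]
315 [2.89 0.37]
330 [ 1.97 -0.01]
345 [ 0.98 -0.13]
360 [ 0. -0.]
```

17.4 mm to go is about 313° counter-clockwise. I'll turn 300° now.

Request:
step_arm(commands="0.15 -0.92 0.38 0 0 0 0; 0.15 -1.7 1 0 0 0 0; 0.15 -2.3 1.8 0 0 0 0; 0.15 -2.7 2.7 0 0 0 0; 0.15 -2.8 3.7 0 0 0 0; 0.15 -2.7 4.7 0 0 0 0; 0.15 -2.3 5.6 0 0 0 0; 0.15 -1.7 6.4 0 0 0 0; 0.15 -0.9 7 0 0 0 0; 0.15 0 7.35 0 0 0 0; 0.15 1 7.5 0 0 0 0; 0.15 2 7.35 0 0 0 0; 0.15 2.9 6.95 0 0 0 0; 0.15 3.7 6.35 0 0 0 0; 0.15 4.3 5.55 0 0 0 0; 0.15 4.7 4.65 0 0 0 0; 0.15 4.8 3.65 0 0 0 0; 0.15 4.7 2.65 0 0 0 0; 0.15 4.3 1.75 0 0 0 0; 0.15 3.7 1 0 0 0 0")

```text
time_s: 8.43
eef_pos: [542.7, 220.2, 129.8]
ee_rot: [0.001, 0.227, 0.974, 0.001]
force: [2.2, 2.3, 8.2]
grip_width: 0.241
grip_force: 26.3
```

Request:
step_arm(commands="0.15 0 0 0 0 0 0; 0.15 0 0 0 0 0 0; 0.15 0 0 0 0 0 0")

```text
time_s: 8.68
eef_pos: [543.0, 219.8, 129.8]
ee_rot: [0.001, 0.227, 0.974, 0.0]
force: [-1.4, -2.5, 11.1]
grip_width: 0.245
grip_force: 26.6
```

```bash
python3 look.py w4
python3 - <<'E'
import cv2
i=cv2.imread('pics/w4.png')[:240,:320]
cv2.imwrite('pics/c4.png',cv2.resize(i,None,fx=2.5,fy=2.5,interpolation=cv2.INTER_CUBIC))
E
```

```text
8.6833 [543.  219.8 129.8]
wheel_center [372.7, 300.7] 0.97 [580.  231.7 100. ]
handle_mid [321.6, 284.3] 0.95 [544.1 219.7 127. ]
pointer_tip [134.0, 198.3] 0.96 [482.5 100.5  20. ]
red_clip [139.8, 192.8] 0.71 [481.4 100.5  10. ]
blue_clip [60.2, 216.6] 0.94 [468.9  31.5  10. ]
rail [195.3, 257.3] 0.86 [547.9 103.2   0. ]
```

View pics/c4.png

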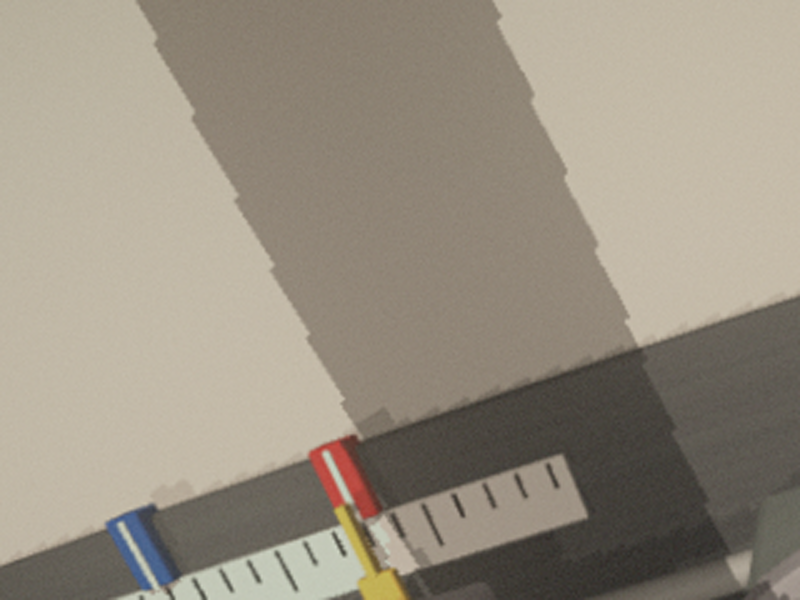

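The tip is now at (136.8,202.8), the middle of the red line at about (136,191.6) and the blue line at (55.6,222). They are nearly aligned.

```bash
python3 meas.py 136.8,202.8 136,191.6 55.6,222
python3 - <<'E'
from h import *
s=sense();Rt=rot(s["ee_rot"])
p=np.array(s["eef_pos"])[:2]-np.array([579.1,232.2]);print(np.hypot(*p))
for n in range(5,45,5):
    a=np.radians(n);M=np.array([[np.cos(a),-np.sin(a)],[np.sin(a),np.cos(a)]])
    print(n,((Rt.T@np.r_[M@p-p,0])/10)[:2].round(2))
E
```

```text
[486.21157412 100.43644165  20.        ] [479.17625573 101.7101941   15.        ] [470.77039461  29.85180893  15.        ] clip gap 72.34836570535045
yaw dir [0.11618592 0.99322748] to go along rail 0.44772103594376006
38.151660413182704
5 [-0.25 -0.23]
10 [-0.51 -0.43]
15 [-0.79 -0.61]
20 [-1.08 -0.76]
25 [-1.39 -0.89]
30 [-1.71 -0.99]
35 [-2.03 -1.06]
40 [-2.36 -1.1 ]
```

Residual is 0.2 to 0.7 mm. I'll add 10°, then release and lift.

Request:
step_arm(commands="0.15 -0.25 -0.22 0 0 0 0; 0.15 -0.5 -0.43 0 0 0 0; 0.15 -0.5 -0.43 0 0 0 0; 0.7 -0.5 -0.43 0 0 0 0; 0.7 -0.5 -0.43 0 0 0 0; 0.7 -0.5 -0.43 0 0 0 0; 0.7 -0.5 -0.43 0 0 0 0; 0.7 -0.5 -0.43 0 0 0 0; 0.7 -0.5 -0.43 -1 0 0 0; 0.7 -0.5 -0.43 -3 0 0 0; 0.7 -0.5 -0.43 -6 0 0 0; 0.7 -0.5 -0.43 -9 0 0 0; 0.7 -0.5 -0.43 -11 0 0 0; 0.7 -0.5 -0.43 -11 0 0 0; 0.7 -0.5 -0.43 -11 0 0 0; 0.7 -0.5 -0.43 -11 0 0 0")

```text
time_s: 10.37
eef_pos: [544.5, 214.4, 237.6]
ee_rot: [-0.001, 0.227, 0.974, -0.0]
force: [0.5, -0.1, 0.3]
grip_width: 0.706
grip_force: 0.0
```

```bash
python3 look.py w5
python3 - <<'E'
import cv2
i=cv2.imread('pics/w5.png')[130:290,80:280]
cv2.imwrite('pics/c5.png',cv2.resize(i,None,fx=3.75,fy=3.75,interpolation=cv2.INTER_CUBIC))
E
```

```text
10.3667 [544.5 214.4 237.6]
wheel_center [363.0, 217.6] 0.86 [580.6 234.1 100. ]
wheel_center [191.2, 158.4] 0.32 [478.4 136.1 100. ]
handle_mid [321.2, 201.7] 0.91 [545.5 214.1 127. ]
pointer_tip [193.5, 159.1] 0.71 [481.7 103.4  20. ]
pointer_tip [223.1, 224.1] 0.26 [554.9  93.9  20. ]
red_clip [193.5, 157.0] 0.76 [480.1 100.3  10. ]
blue_clip [131.4, 175.2] 0.76 [466.9  30.2  10. ]
rail [231.4, 209.0] 0.65 [548.3 102.4   0. ]
```

View pics/c5.png

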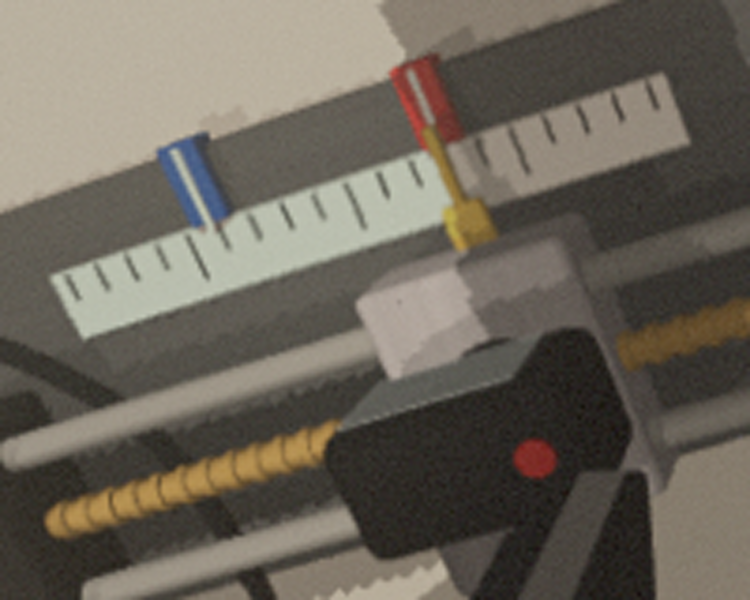

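Released. The tip at about (194.7,164.1) sits on the white line, whose visible part ends there. The red middle is at (193,158) and the blue at (131.7,180.4). A last check on the numbers:

```bash
python3 meas.py 194.7,164.1 193.1,158.3 131.7,180.4; python3 meas.py 194.7,164.1 194,160.5 131.7,180.4
```

```text
[487.02963464 101.67817414  20.        ] [481.4084564  101.28324096  15.        ] [472.10436403  30.28322268  15.        ] clip gap 71.6070438645062
yaw dir [0.12993264 0.99152282] to go along rail -1.1219597951779434
[487.02963464 101.67817414  20.        ] [483.74569741 100.88957704  15.        ] [472.10436403  30.28322268  15.        ] clip gap 71.55961094772779
yaw dir [0.16268022 0.98667885] to go along rail -1.312323711426052
```

All views agree within about ±1 mm, inside the 3 mm tolerance, so I'm handing in.

```bash
python3 -c "
from rig import *
print(finish_job())"
```

```text
the job is handed in; nothing more can be done
None
```

The handwheel was turned about 490° counter-clockwise by its handle, the yellow pointer measures within about 1 mm of the red clip's white line, the handle is released with the arm clear, and the job was handed in after about 10 s; no verdict came back.

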